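Unsnap the battery cover of a test meter

TASK

The test meter lies face down on the watchmaker's bench. Take off its white battery cover: squeeze the springy snap tab in towards the ridge on the cover and, while holding it in, tip the tab end up, draw the tongues at the other end out from under the case edge, then lay the cover outside up on the floor of the shallow tray and let go. Be gentle: do not crush the tab, do not wrench or pry the cover against the case, do not drop it, and leave the other things where they lie.

Things in the scene. Friction and masses are not known exactly. Their poses are not given: they have to be found in the camera images.
- meter: Grey plastic test meter, 170 x 110 x 50 mm, face down, fixed to the bench. Origin: centre of its underside. x along its length from tab end to tongue end, z up. Flat rear face at z = 50 mm with the battery opening in its middle (x -46 to 46 mm, 65 mm along y); at both ends of the opening a 4 mm thick lip overhangs a hollow.
- pocket (a point): Point on the meter: centre of the battery opening, level with the rear face (z = 50 mm). The edges around the opening are thin: the cover should never bear on them with more than 14 N, so move slowly and turn no faster than about 0.1 rad/s while they touch.
- lip_edge (a point): Point on the meter: middle of the lower edge of the lip at the tongue end (meter x = 46, z = 46 mm); the line along y through it is where the cover tips. The tongues reach 4 mm under it with 2 mm play in height, so this end cannot go straight up: tip the tab end up 15 to 20 degrees, draw the cover 8 mm or more towards the tab end, then lift.
- cover: White plastic battery cover, plate 91 x 62 x 4 mm, about 70 g, loose but snapped in the opening, 0.6 mm of play each way lengthwise. Origin: centre of the plate's underside, in place at meter (0, 0, 46 mm); axes as the meter's (x to the tongues, z outward). Two tongues below its +x end reach to x = 50, z -5 mm. Laid on a floor it stands on tab and tongues, origin 5 to 8 mm above it.
- tab (a joint): Travel of the snap tab in m: 0 at rest, 0.006 at its stop, growing as it is pressed straight to cover +x. Spring 4 N at 0, 10 N at the stop; over 35 N breaks it. A beak at its foot, 8 mm below the plate, hooks under the lip with 2 mm play in height and comes free at 3 to 4 mm of travel: hold it at the stop. A squeeze off centre loads the cover sideways instead.
- tab_face (a point): Middle of the tab's outer face (looking to cover -x), where to press to +x: cover x = -44 at rest, z = 19 mm. The tab is an upright plate at the cover's -x end, 4 mm thick, 16 mm wide along y, its top 22 mm above the plate's top.
- ridge_face (a point): Middle of the ridge's face away from the tab (looking to +x), the other finger's place: cover x = 8, z = 19 mm. The ridge is an upright fixed rib on the cover, 5 mm thick, 30 mm wide along y, its top 22 mm above the plate's top. tab_face and ridge_face are 52 mm apart at rest, 46 mm with the tab at its stop.
- tray: Fixed shallow aluminium tray, 150 (x) x 190 (y) x 12 mm high, walls and floor about 4 to 5 mm. Origin: centre of its underside. A loose coin cell (24 mm across) lies in one corner.
- tray_in (a point): Centre of the tray's inner floor.
- coin: Coin cell, 24 mm across, 5 mm thick, in the +x +y corner of the tray. Leave it alone.
- driver: Screwdriver with blue handle, 170 mm, between meter and tray. Leave it alone.
- bulb: Rubber air blower bulb, 60 x 120 mm, far side. Leave it alone.
- lighter: Blue flat lighter, 75 mm, far side. Leave it alone.
- spool: Steel ring, 44 mm across, far side. Leave it alone.
- jar: Amber glass jar, 44 mm across, 55 mm tall, right side. Leave it alone.
- watch: Steel wristwatch lying open, left side. Leave it alone.
Not all that is in view belongs to the job. There is more than one size of the cover; the job needs the middle-sized. Several things have the shape of the tray; the one meant has the colours described above.

How it is judged:
By the outcome, as a careful person would: the job done as asked, in the order asked, and still so for the second after the job is handed in, with the robot touching nothing.
It also fails if it takes over 59 s, if anything falls off the work surface, if the arm or the gripper's body presses on something with over 40 N, if the wrist force passes 120 N, or if a joint passes its speed limit or range.

ROBOT

A 6-joint arm with a two-finger parallel gripper is mounted at the origin on the work surface. World frame = base frame: x ahead of the robot, y to its left, z up, the work surface at z = 0. Lengths are in m, angles in degrees, forces in N, time in s.
With the tool pointing down it reaches from about 0.35 to 1 m from the base axis. Payload 7.1 kg.
Tool frame: the origin (TCP) lies midway between the tips of the shut fingers; the grasp point (between the pads) lies 19 mm behind it; z points along the fingers, y is the line along which they close (so a half turn about z gives the same grasp; the last joint's range is limited). The gripper opens to 85 mm and grips with 20 to 120 N. Pads are 22 mm wide; open, the fingers measure 114 mm over their backs; the gripper's body (76 mm by 85 mm) begins 54 mm behind the grasp point. The pads swing forward as they close: fully open they stand 13 mm farther back than shut.
Start: joints at [71.677, 24.242, 93.386, -0, 62.372, -1.089], TCP at [0.185, 0.597, 0.231] pointing down, gripper open.
Joint ranges: [-172.04, 172.04], [-51.8, 120.97], [4.93, 147.93], [-75.15, 255.16], [6.16, 154.13], [-145.62, 145.62]. Speed limits (degrees/s): [136.94, 136.94, 172.46, 180, 180, 180].

INTERFACE

Orientations are given as a 3x3 rotation matrix whose columns are the frame's x, y, z axes.
In Python, from cell import arm, read_camera, calibration, job_done gives the robot as it stands.
- The arm moves only by the tool send_rows, never from a script. Its argument "steps" is a list of rows, each a list of 7 numbers: the shift along the tool's x, y, z scaled (see below), then the turn, a rotation vector about the tool's x, y, z scaled (see below), then the opening, from 0 (shut) to 1 (fully open). A call has 1 to 8 rows; each row shifts and turns the commanded pose from where the row before left it, along the tool's axes as they then stand; what a row does not reach is not made up. The controller multiplies each number of a shift by 400 mm and each number of a turn by 0.12 rad. A row lasts 1/10 s, in which the tool goes at most 50 mm and 8.59 degrees, less where a joint would pass 70% of its speed; a pose out of reach is approached as far as the arm can. A call with a number of a shift or a turn outside -1 to 1 is refused whole. A call with a gripper value outside its range is refused whole. The fingers move at their own pace and stop on an object; the grip force is fixed at half the most. Time passes only in rows, so rows that do not move let the fingers close. It gives the time, the measured TCP pose, the force, the opening and the grip force at its end, in the units of the state.
- arm.read_state(): the state, without advancing time (a new reading comes with each control period).
- read_camera(name): name is "side" or "top" or "wrist"; returns the picture (384x512x3 uint8, blue, green, red); there is no depth.
- calibration(name): a dict with "fx", "fy", "cx", "cy" (pixels), "cam_to_world" (4x4, takes a point from camera to world coordinates). Camera axes: x right, y down, z forward; pixel columns grow to the right and rows downward; lengths in m; the calibration is good to about 2 mm. A picture is of the moment at which its call begins: read the wrist's pose just before it. calibration takes no time and is no camera call; for the wrist camera it gives the pose at the moment of the call.
- job_done(): hands the job in; it is judged then, once.
The state is a dict: "t": time; "qpos": joint angles; "joint_velocities": joint speeds; "effort": joint torques, N m; "eef_pos": TCP position; "orientation": TCP orientation; "force": force on the tool from outside, world axes, zero at the start; "torque": the same for the moment, N m; "opening": finger opening in m; "finger_force": force on a finger pad.
Only numpy, scipy, OpenCV 4.12 (cv2) and the standard library are available. Lean on these libraries where they do the work, as an engineer would, in place of code of your own. Each camera call takes 0.05 s, during which the arm holds its last target. There are 200 camera calls.

## Working session

There is one attempt and no reset: what is moved stays moved. The work goes in short steps, Python scripts to look and compute and a tool call to move; the robot and the scene stay as the last step left them, time stands still between calls to the robot, and variables do not carry over. Pictures are saved under pics/ and viewed, at most 10 in all, crops included, and the job is handed in when it is done.

Besides the shell and the picture viewer there is one more tool, called by a JSON object that holds its "api" and its "payload". send_rows: Moves the arm, as the interface text tells. Its arguments: {"type":"object","properties":{"steps":{"type":"array","items":{"type":"array","items":{"type":"number"}}}},"required":["steps"]}

```bash
mkdir -p pics; ls; python3 - <<'E'
from cell import *
import cv2,numpy as np
s=arm.read_state();print(s)
for n in("top","side"):
    im=read_camera(n);cv2.imwrite(f"pics/{n}0.png",im);c=calibration(n);print(n,c)
t=cv2.imread("pics/top0.png");cv2.imwrite("pics/top0b.png",cv2.resize(t,(800,600),interpolation=cv2.INTER_CUBIC))
E
```

```text
pics
{'t': 0.0, 'qpos': array([ 7.16769647e+01,  2.42832963e+01,  9.34328529e+01, -2.55086906e-03,
        6.23730654e+01, -1.08916339e+00]), 'joint_velocities': array([-0.08317403, -0.09388104,  0.02527257, -0.03369771,  0.03309176,
       -0.06965244]), 'effort': array([ 7.76898687e-04, -5.57364786e+01, -2.81746280e+01,  3.61581203e-05,
        7.36174436e-03,  4.47071056e-05]), 'eef_pos': array([0.18498613, 0.59640818, 0.23054833]), 'orientation': array([[-9.55109507e-01,  2.96252637e-01, -4.52063039e-04],
       [ 2.96252982e-01,  9.55108344e-01, -1.49054274e-03],
       [-9.80803505e-06, -1.55755656e-03, -9.99998787e-01]]), 'force': array([-0.00375307,  0.36586904, -0.35924635]), 'torque': array([-0.02476798, -0.03075045,  0.00389572]), 'finger_force': 0.0, 'opening': 0.08531543104655184}
top {'fx': 425.9660534811971, 'fy': 425.9660534811971, 'cx': 260.0624300986649, 'cy': 188.80458921855862, 'cam_to_world': array([[-2.41092920e-02, -9.97192957e-01,  7.08868661e-02,
         4.54698428e-01],
       [-9.99709159e-01,  2.40072880e-02, -2.29071439e-03,
         3.06903715e-03],
       [ 5.82482851e-04, -7.09214768e-02, -9.97481732e-01,
         1.38127808e+00],
       [ 0.00000000e+00,  0.00000000e+00,  0.00000000e+00,
         1.00000000e+00]])}
side {'fx': 380.6801089553674, 'fy': 380.6801089553674, 'cx': 250.53481178556476, 'cy': 191.13821854675754, 'cam_to_world': array([[ 0.82723556, -0.33707793,  0.44951061,  0.08136505],
       [-0.56184429, -0.49128246,  0.66556183, -0.6632556 ],
       [-0.00350952, -0.80313138, -0.59579163,  0.651337  ],
       [ 0.        ,  0.        ,  0.        ,  1.        ]])}
```

View pics/top0b.png

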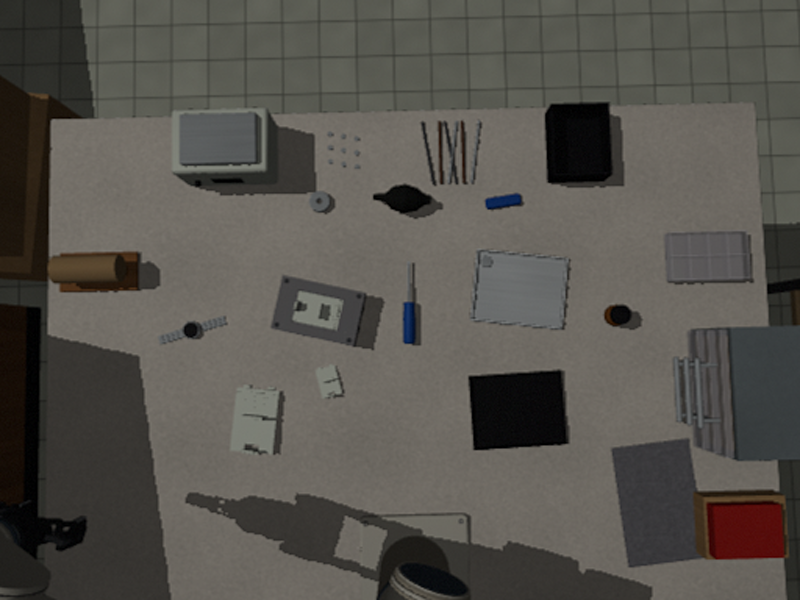

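View pics/side0.png

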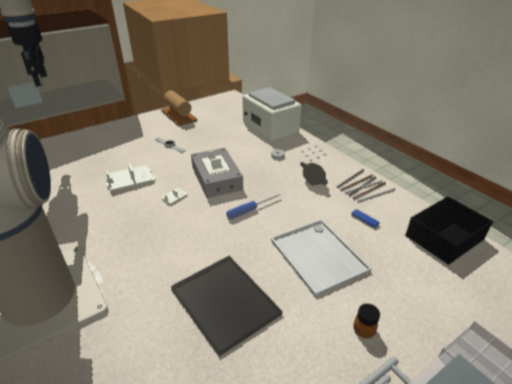

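Covers: large loose one (257,420), small loose one (329,381), and the middle-sized one in the meter (318,308). The last is the one wanted, since it is snapped in the opening. Trays: aluminium with the coin at (520,289), which matches; black tray (518,410), black box (578,142) and grey divided tray (708,257) do not. I'll confirm with a crop.

```bash
python3 - <<'E'
import cv2
t=cv2.imread("pics/top0.png")
a=cv2.resize(t[168:232,165:245],(800,640),interpolation=cv2.INTER_CUBIC)[:600]
cv2.imwrite("pics/c1.png",a)
a=cv2.resize(t[150:220,295:375],(800,700),interpolation=cv2.INTER_CUBIC)[:600]
cv2.imwrite("pics/c2.png",a)
E
```

```text
(no output)
```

View pics/c1.png

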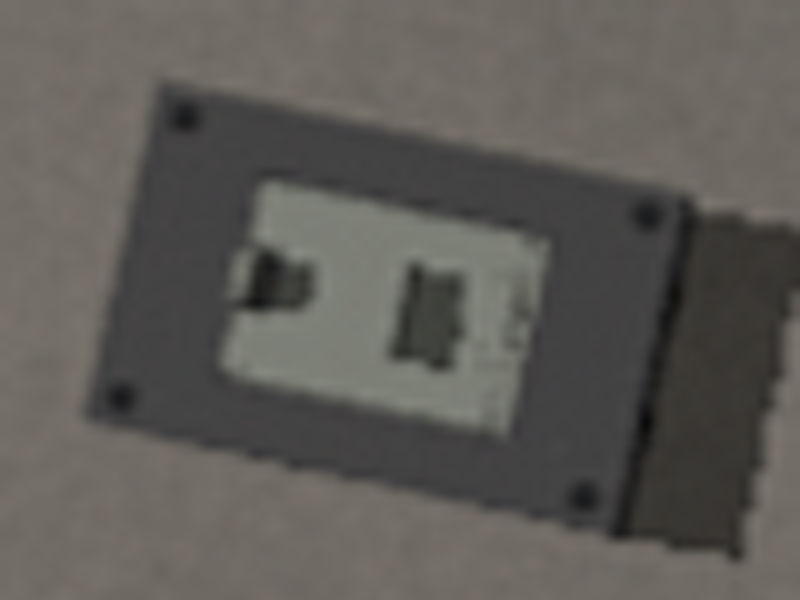

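View pics/c2.png

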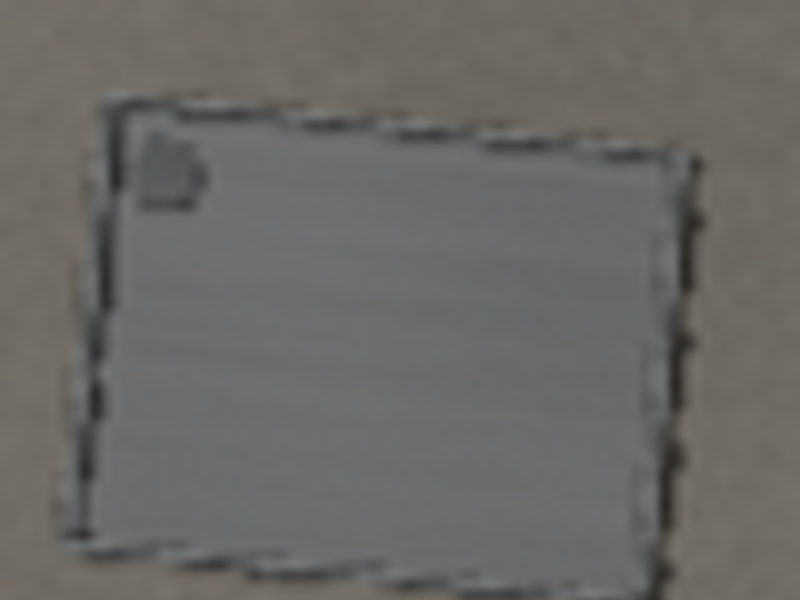

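```bash
cat > h.py <<'E'
from cell import *
import numpy as np,cv2
from scipy.spatial.transform import Rotation as R
def ray(c,uv,z):
    T=c["cam_to_world"];d=T[:3,:3]@[(uv[0]-c["cx"])/c["fx"],(uv[1]-c["cy"])/c["fy"],1];o=T[:3,3]
    return o+d*(z-o[2])/d[2]
def proj(c,p):
    T=c["cam_to_world"];q=T[:3,:3].T@(np.asarray(p)-T[:3,3]);return np.array([c["fx"]*q[0]/q[2]+c["cx"],c["fy"]*q[1]/q[2]+c["cy"]])
E
python3 - <<'E'
from h import *
np.set_printoptions(precision=4,suppress=True)
c=calibration("top")
def rect(pts,off,z):
    w=np.array([ray(c,((p[0]/10-.5+off[0]+.5),(p[1]/10+off[1])),z) for p in pts])
    print(w.mean(0),[np.linalg.norm(w[i]-w[(i+1)%4]).round(4) for i in range(4)])
    for a,b in((0,1),(3,2),(3,0),(2,1)):
        d=w[b]-w[a];print(np.degrees(np.arctan2(d[1],d[0])))
print("meter");rect([(160,85),(688,195),(617,535),(90,412)],(165,168),.05)
print("tray");rect([(105,95),(697,155),(655,600),(62,548)],(295,150),.012)
for n,p in(("tab",(245,275)),("ridgeshadowL",(402,312))):print(n,ray(c,(p[0]/10+165,p[1]/10+168),.072))
E
```

```text
meter
[0.5228 0.1765 0.05  ] [np.float64(0.1695), np.float64(0.1084), np.float64(0.1691), np.float64(0.1046)]
-103.16872941531813
-104.46637561271139
-12.686035016038607
-12.904509866652313
tray
[ 0.5591 -0.2354  0.012 ] [np.float64(0.1924), np.float64(0.1447), np.float64(0.1911), np.float64(0.1474)]
-97.21103887606583
-96.39380910494702
-7.193686052724932
-7.727564544380061
tab [0.5323 0.2177 0.072 ]
ridgeshadowL [0.5198 0.1695 0.072 ]
```

Meter: centre (0.523, 0.1765), sides 169 x 107 mm (170 x 110 given), with +x (tab to tongues) at about -103.4°. Tab found at the expected place. Aluminium tray at (0.559, -0.235), x axis at about -7°. Moving above the grip place at (0.526, 0.191).

{"api": "send_rows", "payload": {"steps": [[-0.0928,-0.0595,0,0,0,0,1],[-0.0928,-0.0595,0,0,0,0,1],[-0.0928,-0.0595,0,0,0,0,1],[-0.0928,-0.0595,0,0,0,0,1],[-0.0928,-0.0595,0,0,0,0,1],[-0.0928,-0.0595,0,0,0,0,1],[-0.0928,-0.0595,0,0,0,0,1],[-0.0928,-0.0595,0,0,0,0,1]]}}

```text
t: 0.9
eef_pos: [0.4131, 0.3255, 0.2311]
orientation: [[-0.955, 0.296, -0.0], [0.296, 0.955, -0.0], [0.0, -0.0, -1.0]]
force: [0.9, 1.2, 0.3]
opening: 0.0853
finger_force: 0.0
```

{"api": "send_rows", "payload": {"steps": [[-0.0928,-0.0595,0,0,0,0,1],[-0.0928,-0.0595,0,0,0,0,1],[-0.0928,-0.0595,0,0,0,0,1],[-0.0928,-0.0595,0,0,0,0,1],[0,0,0.08,0,0,-0.55,1],[0,0,0,0,0,0,1],[0,0,0,0,0,0,1],[0,0,0,0,0,0,1]]}}

```text
t: 1.7
eef_pos: [0.5259, 0.193, 0.2002]
orientation: [[-0.973, 0.233, 0.001], [0.233, 0.973, 0.0], [-0.0, 0.0, -1.0]]
force: [-0.0, -0.8, -0.1]
opening: 0.0853
finger_force: 0.0
```

```bash
python3 - <<'E'
from h import *
np.set_printoptions(precision=4,suppress=True)
s=arm.read_state();c=calibration("wrist");im=read_camera("wrist");cv2.imwrite("pics/w1.png",im)
np.save("w1c.npy",c,allow_pickle=True)
print(s["t"],s["eef_pos"],s["orientation"],s["force"],c["fx"])
E
```

```text
1.7 [0.5259 0.193  0.2002] [[-0.9726  0.2326  0.0006]
 [ 0.2326  0.9726  0.0003]
 [-0.0005  0.0004 -1.    ]] [-0.0176 -0.7674 -0.1201] 285.8597072819438
```

View pics/w1.png

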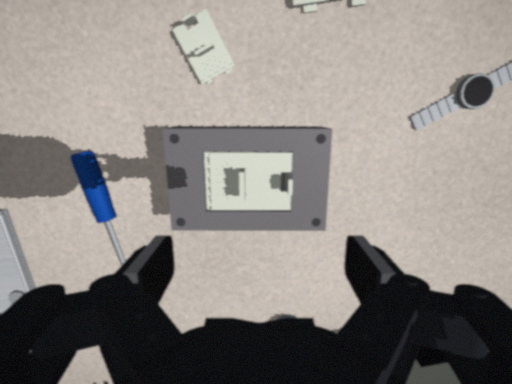

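The wrist view shows the meter, corners about (165,127), (331,128), (326,230), (172,230). The tab is at (288,182) and the ridge at (242,184). I'll enlarge it with the predicted points overlaid.

```bash
python3 - <<'E'
from h import *
np.set_printoptions(precision=4,suppress=True)
c=np.load("w1c.npy",allow_pickle=True).item();im=cv2.imread("pics/w1.png")
x0,y0,k=155,115,4.2
a=cv2.resize(im[y0:240,x0:340],None,fx=k,fy=k,interpolation=cv2.INTER_CUBIC)
w=np.array([ray(c,p,.05) for p in[(165,127),(331,128),(326,230),(172,230)]]);print(w,w.mean(0))
d=w[0]-w[1];print(np.degrees(np.arctan2(d[1],d[0])))
d=w[3]-w[2];print(np.degrees(np.arctan2(d[1],d[0])))
t=np.radians(-103.4);ux=np.array([np.cos(t),np.sin(t),0]);uy=np.array([-np.sin(t),np.cos(t),0]);o=np.array([.523,.1765,0])
for p in[(-85,-55,50),(85,-55,50),(85,55,50),(-85,55,50),(-44,-8,72),(-44,8,72),(8,-15,72),(8,15,72)]:
    q=proj(c,o+(ux*p[0]+uy*p[1]+np.array([0,0,1])*p[2])/1000)
    cv2.circle(a,tuple(int(v) for v in (q-[x0,y0]+.5)*k),3,(0,0,255),1)
cv2.imwrite("pics/w1c.png",a)
E
```

```text
[[0.453  0.1135 0.05  ]
 [0.4923 0.275  0.05  ]
 [0.5998 0.2513 0.05  ]
 [0.5605 0.086  0.05  ]] [0.5264 0.1815 0.05  ]
-103.7095241090045
-103.39176092514788
```

View pics/w1c.png

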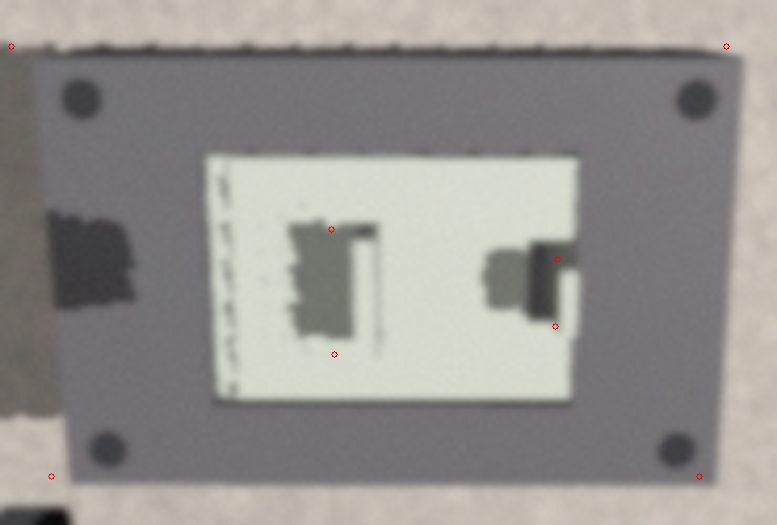

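The two cameras differ by about 5 mm. I'll shift by the wrist estimate, go lower, and look again with the arm settled.

{"api": "send_rows", "payload": {"steps": [[-0.007,0.0145,0.05,0,0,0,1],[0,0,0.07,0,0,0,1],[0,0,0.04,0,0,0,1],[0,0,0,0,0,0,1],[0,0,0,0,0,0,1],[0,0,0,0,0,0,1]]}}

```text
t: 2.35
eef_pos: [0.5309, 0.1978, 0.1369]
orientation: [[-0.973, 0.232, 0.002], [0.232, 0.973, 0.001], [-0.002, 0.001, -1.0]]
force: [0.4, 0.5, 0.6]
opening: 0.0855
finger_force: 0.0
```

```bash
python3 - <<'E'
from h import *
np.set_printoptions(precision=4,suppress=True)
s=arm.read_state();c=calibration("wrist");im=read_camera("wrist");cv2.imwrite("pics/w2r.png",im)
np.save("w2c.npy",c,allow_pickle=True)
print(s["t"],s["eef_pos"],s["joint_velocities"],c["cam_to_world"])
g=im.copy()
t=np.radians(-103.5);ux=np.array([np.cos(t),np.sin(t),0]);uy=np.array([-np.sin(t),np.cos(t),0]);o=np.array([.5264,.1815,0])
g=cv2.resize(g,None,fx=1.5,fy=1.5,interpolation=cv2.INTER_CUBIC)
for p in[(-85,-55,50),(85,-55,50),(85,55,50),(-85,55,50),(-44,-8,72),(-44,8,72),(8,-15,72),(8,15,72)]:
    q=proj(c,o+(ux*p[0]+uy*p[1]+np.array([0,0,1])*p[2])/1000)
    cv2.circle(g,tuple(int(v) for v in (q+.5)*1.5),3,(0,0,255),1)
cv2.imwrite("pics/w2.png",g)
E
```

```text
2.35 [0.5309 0.1978 0.1369] [-0.3419 -0.1936  0.0952  0.0123 -0.1273 -0.0681] [[ 0.2309  0.9378  0.2592  0.4664]
 [ 0.973  -0.2231 -0.0597  0.2126]
 [ 0.0019  0.266  -0.964   0.2796]
 [ 0.      0.      0.      1.    ]]
```

View pics/w2.png

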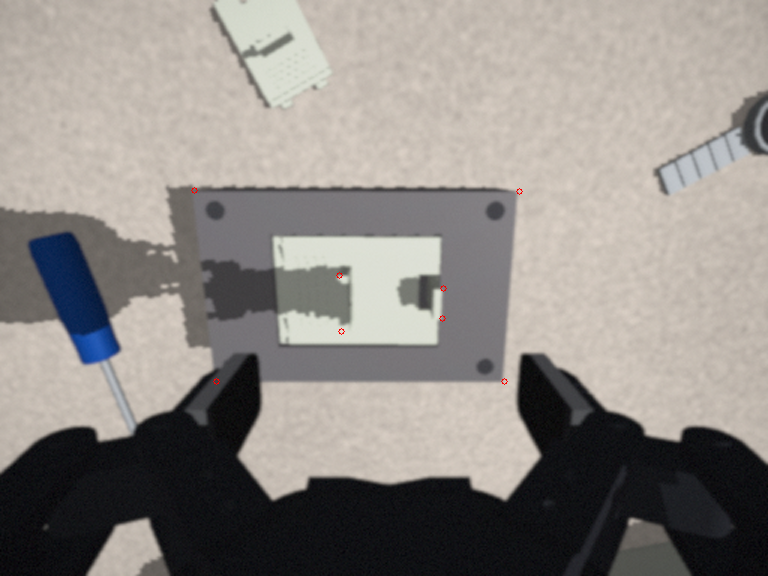

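Overlay of the meter at (0.5264, 0.1815), yaw -103.5°, matches all corners and the tab within about 1 px (0.5 mm). Next, a check of the finger tips in the same picture as a hand-eye test: I read the inner tips at (259,355) and (519,355) in the enlarged picture.

```bash
python3 - <<'E'
from h import *
np.set_printoptions(precision=4,suppress=True)
c=np.load("w2c.npy",allow_pickle=True).item();s=arm.read_state();Rm=s["orientation"]
P=np.array([.5309,.1978,.1369])
for y in(-.0427,.0427):
  for x in(-.011,.011):print(y,x,proj(c,P+Rm@[x,y,-.013])*1.5)
print(s["eef_pos"],Rm@[0,1,0])
t=np.radians(-103.5);u=np.array([np.cos(t),np.sin(t),0])
g=np.array([.5264,.1815,.052])-.0145*u
print(g,(Rm.T@(g-s["eef_pos"]))/.4,np.degrees(np.arctan2(-Rm[1,1],-Rm[0,1])))
E
```

```text
-0.0427 -0.011 [263.3119 404.7076]
-0.0427 0.011 [258.2147 344.4521]
0.0427 -0.011 [514.9309 404.989 ]
0.0427 0.011 [520.289  344.7785]
[0.5309 0.1977 0.1368] [0.2324 0.9726 0.0013]
[0.5298 0.1956 0.052 ] [ 0.0019 -0.006   0.212 ] -103.43868801042365
```

Finger midline matches the prediction (389 px). Descending.

{"api": "send_rows", "payload": {"steps": [[0.002,-0.006,0.06,0,0,0,1],[0,0,0.06,0,0,0,1],[0,0,0.05,0,0,0,0.9],[0,0,0.03,0,0,0,0.8],[0,0,0.012,0,0,0,0.8],[0,0,0,0,0,0,0.8],[0,0,0,0,0,0,0.8],[0,0,0,0,0,0,0.8]]}}

```text
t: 3.2
eef_pos: [0.5294, 0.1952, 0.0515]
orientation: [[-0.973, 0.233, 0.002], [0.233, 0.973, 0.001], [-0.001, 0.001, -1.0]]
force: [0.5, -0.7, 0.0]
opening: 0.0683
finger_force: 0.0
```

```bash
cat > st.py <<'E'
from h import *
np.set_printoptions(precision=4,suppress=True)
s=arm.read_state();Rm=s["orientation"]
t=np.radians(-103.5);u=np.array([np.cos(t),np.sin(t),0]);v=np.array([-np.sin(t),np.cos(t),0]);o=np.array([.5264,.1815,0])
d=s["eef_pos"]-o
print("t",s["t"],"TCP in meter mm",np.array([d@u,d@v,d[2]])*1e3,"F meter",np.array([s["force"]@u,s["force"]@v,s["force"][2]]),"T",s["torque"],"open",s["opening"],"ff",s["finger_force"])
print(Rm)
E
python3 st.py
```

```text
t 3.2 TCP in meter mm [-14.0525  -0.297   51.4909] F meter [0.5811 0.6071 0.0446] T [ 0.0387 -0.0198 -0.0281] open 0.06834260585080375 ff 0.0
[[-0.9726  0.2327  0.0016]
 [ 0.2327  0.9726  0.0005]
 [-0.0014  0.0009 -1.    ]]
```

{"api": "send_rows", "payload": {"steps": [[0,0,0,0,0,0,0.72],[0,0,0,0,0,0,0.68],[0,0,0,0,0,0,0.65],[0,0,0,0,0,0,0.65],[0,0,0,0,0,0,0.65]]}}

```text
t: 3.7
eef_pos: [0.5294, 0.1956, 0.0509]
orientation: [[-0.973, 0.233, 0.001], [0.233, 0.973, 0.001], [-0.001, 0.001, -1.0]]
force: [0.8, 4.0, 3.1]
opening: 0.0556
finger_force: 2.2
```

```bash
python3 st.py
```

```text
t 3.7 TCP in meter mm [-14.3845  -0.3976  50.9491] F meter [-4.1058 -0.1963  3.1301] T [ 0.7751 -0.1464 -0.0533] open 0.05557700606736938 ff 2.1755902469158173
[[-0.9726  0.2326  0.0015]
 [ 0.2326  0.9726  0.0008]
 [-0.0013  0.0011 -1.    ]]
```

{"api": "send_rows", "payload": {"steps": [[0,0,-0.002,0,0,0,0.63],[0,0,-0.001,0,0,0,0.61],[0,0,-0.001,0,0,0,0.59],[0,0,0,0,0,0,0.59],[0,0,0,0,0,0,0.59]]}}

```text
t: 4.2
eef_pos: [0.5293, 0.1957, 0.0523]
orientation: [[-0.973, 0.233, 0.001], [0.233, 0.973, 0.001], [-0.001, 0.001, -1.0]]
force: [1.8, 5.5, 1.4]
opening: 0.0504
finger_force: 3.3
```

```bash
python3 st.py
```

```text
t 4.2 TCP in meter mm [-14.4591  -0.4486  52.2585] F meter [-5.7437  0.4266  1.3661] T [ 1.0695 -0.2442  0.002 ] open 0.05038589033906531 ff 3.3285921066999435
[[-0.9725  0.2328  0.0014]
 [ 0.2328  0.9725  0.001 ]
 [-0.0011  0.0013 -1.    ]]
```

{"api": "send_rows", "payload": {"steps": [[0,0,-0.001,0,0,0,0.575],[0,0,-0.001,0,0,0,0.56],[0,0,0,0,0,0,0.55],[0,0,0,0,0,0,0.55],[0,0,0,0,0,0,0.55]]}}

```text
t: 4.7
eef_pos: [0.5291, 0.1953, 0.053]
orientation: [[-0.973, 0.233, 0.001], [0.233, 0.973, 0.0], [-0.001, 0.001, -1.0]]
force: [2.2, 4.3, 1.2]
opening: 0.0468
finger_force: 6.1
```

```bash
python3 st.py
```

```text
t 4.7 TCP in meter mm [-14.0048  -0.5811  52.9741] F meter [-4.657   1.1577  1.2016] T [ 0.8278 -0.3365  0.001 ] open 0.04683105742401894 ff 6.117311865091324
[[-0.9726  0.2326  0.0008]
 [ 0.2326  0.9726  0.0004]
 [-0.0007  0.0006 -1.    ]]
```

{"api": "send_rows", "payload": {"steps": [[0,0.001,0,0,0,0,0.545],[0,0.0,0,0,0,0,0.54],[0,0,0,0,0,0,0.54],[0,0,0,0,0,0,0.54]]}}

```text
t: 5.1
eef_pos: [0.5288, 0.1951, 0.0529]
orientation: [[-0.973, 0.233, -0.0], [0.233, 0.973, -0.0], [0.0, -0.0, -1.0]]
force: [1.5, 1.6, 0.7]
opening: 0.0461
finger_force: 9.1
```

```bash
python3 st.py
```

```text
t 5.1 TCP in meter mm [-13.7661  -0.863   52.9193] F meter [-1.9043  1.0683  0.6693] T [-0.0754 -0.2798  0.0616] open 0.046095748480292464 ff 9.061194062232971
[[-0.9726  0.2326 -0.0002]
 [ 0.2326  0.9726 -0.0004]
 [ 0.0001 -0.0004 -1.    ]]
```

{"api": "send_rows", "payload": {"steps": [[0,0.0005,0,0,0,0,0.536],[0,0.0,0,0,0,0,0.536],[0,0,0,0,0,0,0.536]]}}

```text
t: 5.4
eef_pos: [0.5286, 0.1952, 0.0529]
orientation: [[-0.973, 0.233, -0.001], [0.233, 0.973, -0.001], [0.0, -0.001, -1.0]]
force: [0.3, -2.7, 3.6]
opening: 0.0458
finger_force: 10.8
```

```bash
python3 st.py
```

```text
t 5.4 TCP in meter mm [-13.8477  -1.0918  52.9172] F meter [2.5229 0.94   3.5772] T [-0.5719 -0.0965  0.0425] open 0.04584214899166141 ff 10.830323696136475
[[-0.9726  0.2326 -0.0006]
 [ 0.2326  0.9726 -0.0005]
 [ 0.0005 -0.0007 -1.    ]]
```

Tab is at its stop (45.8 mm, 10.8 N). Tipping about the lip edge in small steps.

{"api": "send_rows", "payload": {"steps": [[0,-0.0007,0,0,0,0,0.534],[0,0,-0.00135,-0.075,0,0,0.534],[0,0,-0.00135,-0.075,0,0,0.534],[0,0,-0.00135,-0.075,0,0,0.534],[0,0,-0.00135,-0.075,0,0,0.534]]}}

```text
t: 5.9
eef_pos: [0.5285, 0.1952, 0.055]
orientation: [[-0.973, 0.233, 0.008], [0.233, 0.972, 0.036], [0.001, 0.037, -0.999]]
force: [0.5, -0.9, 2.8]
opening: 0.046
finger_force: 10.6
```

```bash
python3 st.py
```

```text
t 5.9 TCP in meter mm [-13.7817  -1.1922  54.97  ] F meter [0.7629 0.658  2.824 ] T [-0.5085  0.0491  0.0964] open 0.04603802747194302 ff 10.647143572568893
[[-0.9725  0.2327  0.008 ]
 [ 0.2328  0.9719  0.0356]
 [ 0.0005  0.0365 -0.9993]]
```

{"api": "send_rows", "payload": {"steps": [[0,0,-0.00135,-0.075,0,0,0.534],[0,0,-0.00135,-0.075,0,0,0.534],[0,0,-0.00135,-0.075,0,0,0.534],[0,0,-0.00135,-0.075,0,0,0.534],[0,0,-0.00135,-0.075,0,0,0.534],[0,0,-0.00135,-0.075,0,0,0.534]]}}

```text
t: 6.5
eef_pos: [0.5286, 0.1952, 0.0583]
orientation: [[-0.973, 0.232, 0.021], [0.233, 0.969, 0.088], [0.0, 0.091, -0.996]]
force: [-1.9, -1.3, 0.8]
opening: 0.0457
finger_force: 10.2
```

```bash
python3 st.py
```

```text
t 6.5 TCP in meter mm [-13.8157  -1.038   58.2729] F meter [ 1.6857 -1.5738  0.8   ] T [-0.2594  0.0669  0.0568] open 0.04574794761497153 ff 10.244086682796478
[[-0.9725  0.2318  0.0209]
 [ 0.2327  0.9685  0.0882]
 [ 0.0002  0.0906 -0.9959]]
```

Forces are small, so I'm continuing.

{"api": "send_rows", "payload": {"steps": [[0,0,-0.00135,-0.075,0,0,0.534],[0,0,-0.00135,-0.075,0,0,0.534],[0,0,-0.00135,-0.075,0,0,0.534],[0,0,-0.00135,-0.075,0,0,0.534],[0,0,-0.00135,-0.075,0,0,0.534],[0,0,-0.00135,-0.075,0,0,0.534],[0,0,-0.00135,-0.075,0,0,0.534]]}}

```text
t: 7.2
eef_pos: [0.5287, 0.1947, 0.0621]
orientation: [[-0.973, 0.23, 0.036], [0.233, 0.961, 0.149], [-0.0, 0.153, -0.988]]
force: [-0.4, -1.0, 0.1]
opening: 0.0458
finger_force: 10.0
```

```bash
python3 st.py
```

```text
t 7.2 TCP in meter mm [-13.3634  -0.852   62.1087] F meter [ 1.0519 -0.1078  0.1328] T [-0.1756  0.0668 -0.0037] open 0.045754204661046904 ff 10.046783834695816
[[-0.9726  0.2299  0.0358]
 [ 0.2327  0.9611  0.149 ]
 [-0.0001  0.1532 -0.9882]]
```

{"api": "send_rows", "payload": {"steps": [[0,0,-0.00135,-0.075,0,0,0.534],[0,0,-0.00135,-0.075,0,0,0.534],[0,0,-0.00135,-0.075,0,0,0.534],[0,0,-0.00135,-0.075,0,0,0.534],[0,0,-0.00135,-0.075,0,0,0.534],[0,0,-0.00135,-0.075,0,0,0.534]]}}

```text
t: 7.8
eef_pos: [0.5285, 0.1941, 0.0653]
orientation: [[-0.973, 0.228, 0.048], [0.233, 0.952, 0.201], [-0.0, 0.206, -0.978]]
force: [-0.2, 0.1, -1.0]
opening: 0.0455
finger_force: 10.0
```

```bash
python3 st.py; python3 -c "
from h import *
cv2.imwrite('pics/s1.png',cv2.resize(read_camera('side')[120:220,150:290],None,fx=5,fy=5,interpolation=cv2.INTER_CUBIC))"
```

```text
t 7.8 TCP in meter mm [-12.769   -0.9148  65.2966] F meter [-0.0076 -0.1869 -1.0275] T [-0.0872  0.0808  0.0006] open 0.045484889155277534 ff 9.99389335513115
[[-0.9726  0.2277  0.048 ]
 [ 0.2327  0.9516  0.2006]
 [-0.      0.2063 -0.9785]]
```

View pics/s1.png

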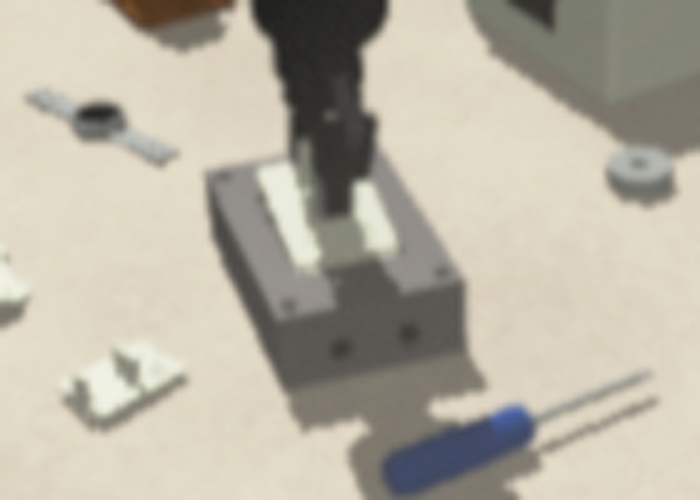

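The cover is tipped with the gripper (tab end raised, about 12°), and the forces are near zero. Continuing to about 18°.

{"api": "send_rows", "payload": {"steps": [[0,0,-0.00135,-0.075,0,0,0.534],[0,0,-0.00135,-0.075,0,0,0.534],[0,0,-0.00135,-0.075,0,0,0.534],[0,0,-0.00135,-0.075,0,0,0.534],[0,0,-0.00135,-0.075,0,0,0.534],[0,0,-0.00135,-0.075,0,0,0.534]]}}

```text
t: 8.45
eef_pos: [0.5283, 0.1934, 0.0685]
orientation: [[-0.973, 0.225, 0.06], [0.233, 0.939, 0.252], [-0.0, 0.259, -0.966]]
force: [0.1, 0.3, -0.5]
opening: 0.0456
finger_force: 10.0
```

```bash
python3 st.py
```

```text
t 8.45 TCP in meter mm [-12.0119  -0.9117  68.4583] F meter [-0.3494 -0.0138 -0.4542] T [-0.1479  0.0334 -0.0046] open 0.045615218105545266 ff 9.982509166002274
[[-0.9725  0.2248  0.0602]
 [ 0.2327  0.9394  0.2517]
 [-0.      0.2588 -0.9659]]
```

{"api": "send_rows", "payload": {"steps": [[0,0,-0.00135,-0.075,0,0,0.534],[0,0,-0.00135,-0.075,0,0,0.534],[0,0,-0.00135,-0.075,0,0,0.534],[0,0,-0.00135,-0.075,0,0,0.534],[0,0,-0.00135,-0.075,0,0,0.534],[0,0,0,0,0,0,0.534]]}}

```text
t: 9.05
eef_pos: [0.5281, 0.1925, 0.071]
orientation: [[-0.972, 0.222, 0.07], [0.233, 0.927, 0.293], [0.0, 0.302, -0.953]]
force: [-0.2, -0.4, -0.5]
opening: 0.0458
finger_force: 10.0
```

```bash
python3 st.py
```

```text
t 9.05 TCP in meter mm [-11.0793  -0.9611  70.97  ] F meter [ 0.4076 -0.1199 -0.474 ] T [-0.1698  0.0495 -0.0087] open 0.045825329069146395 ff 9.994415938854218
[[-0.9725  0.2222  0.07  ]
 [ 0.233   0.9272  0.2933]
 [ 0.0002  0.3015 -0.9535]]
```

{"api": "send_rows", "payload": {"steps": [[0,0.004,0,0,0,0,0.534],[0,0.004,0,0,0,0,0.534],[0,0.004,0,0,0,0,0.534],[0,0.004,0,0,0,0,0.534]]}}

```text
t: 9.45
eef_pos: [0.5296, 0.1989, 0.073]
orientation: [[-0.973, 0.222, 0.07], [0.232, 0.927, 0.293], [-0.0, 0.301, -0.954]]
force: [-0.4, -0.7, -0.9]
opening: 0.0459
finger_force: 10.0
```

```bash
python3 st.py
```

```text
t 9.45 TCP in meter mm [-17.6612  -0.9107  73.0034] F meter [ 0.8017 -0.2484 -0.9226] T [-0.1641  0.0732  0.0118] open 0.045860579441607006 ff 9.993220120668411
[[-0.9726  0.2217  0.0701]
 [ 0.2325  0.9274  0.293 ]
 [-0.0001  0.3013 -0.9535]]
```

{"api": "send_rows", "payload": {"steps": [[0,0.004,0,0,0,0,0.534],[0,0.004,0,0,0,0,0.534],[0,0.004,0,0,0,0,0.534],[0,0.004,0,0,0,0,0.534],[0,0.004,0,0,0,0,0.534]]}}

```text
t: 9.95
eef_pos: [0.5314, 0.2062, 0.0754]
orientation: [[-0.973, 0.222, 0.07], [0.233, 0.927, 0.293], [-0.0, 0.301, -0.954]]
force: [0.5, 0.4, -1.1]
opening: 0.0459
finger_force: 10.0
```

```bash
python3 st.py
```

```text
t 9.95 TCP in meter mm [-25.1645  -0.9055  75.4031] F meter [-0.5394  0.3917 -1.1465] T [-0.1814  0.009   0.0233] open 0.04592740675463254 ff 9.993534833192825
[[-0.9726  0.2218  0.0701]
 [ 0.2326  0.9274  0.293 ]
 [-0.      0.3013 -0.9535]]
```

Tongues are clear (14 mm drawn). Lifting straight up, then levelling.

{"api": "send_rows", "payload": {"steps": [[0,0.003,-0.0095,0,0,0,0.534],[0,0.006,-0.019,0,0,0,0.534],[0,0.009,-0.0285,0,0,0,0.534],[0,0.015,-0.048,0,0,0,0.534],[0,0.015,-0.048,0,0,0,0.534],[0,0.015,-0.048,0,0,0,0.534],[0,0.006,-0.019,0,0,0,0.534],[0,0,0,0,0,0,0.534]]}}

```text
t: 10.75
eef_pos: [0.5322, 0.206, 0.1694]
orientation: [[-0.973, 0.221, 0.073], [0.233, 0.927, 0.294], [-0.003, 0.303, -0.953]]
force: [-0.2, 0.0, -0.8]
opening: 0.0454
finger_force: 10.0
```

```bash
python3 st.py
```

```text
t 10.75 TCP in meter mm [-25.1605  -0.086  169.4029] F meter [ 0.0135 -0.1516 -0.8436] T [-0.1355  0.0206 -0.0285] open 0.04543130336356329 ff 9.994506239891052
[[-0.9725  0.2209  0.0732]
 [ 0.2327  0.9272  0.2936]
 [-0.003   0.3025 -0.9531]]
```

{"api": "send_rows", "payload": {"steps": [[0,0,0,0.2,0,0,0.534],[0,0,0,0.4,0,0,0.534],[0,0,0,0.4,0,0,0.534],[0,0,0,0.4,0,0,0.534],[0,0,0,0.4,0,0,0.534],[0,0,0,0.3,0,0,0.534],[0,0,0,0.18,0,0,0.534],[0,0,0,0,0,0,0.534]]}}

```text
t: 11.55
eef_pos: [0.5309, 0.2062, 0.1668]
orientation: [[-0.973, 0.232, 0.006], [0.232, 0.972, 0.031], [0.001, 0.032, -0.999]]
force: [0.2, -1.0, -0.6]
opening: 0.046
finger_force: 9.9
```

```bash
python3 st.py;python3 -c "
from h import *
cv2.imwrite('pics/s2.png',cv2.resize(read_camera('side')[60:300,150:400],None,fx=2.4,fy=2.4,interpolation=cv2.INTER_CUBIC))"
```

```text
t 11.55 TCP in meter mm [-25.0858  -1.3665 166.8128] F meter [ 0.936   0.4588 -0.6126] T [ 0.0253 -0.0276  0.0238] open 0.04597270273203696 ff 9.91419106721878
[[-0.9728  0.2317  0.0063]
 [ 0.2318  0.9723  0.0311]
 [ 0.0011  0.0318 -0.9995]]
```

View pics/s2.png

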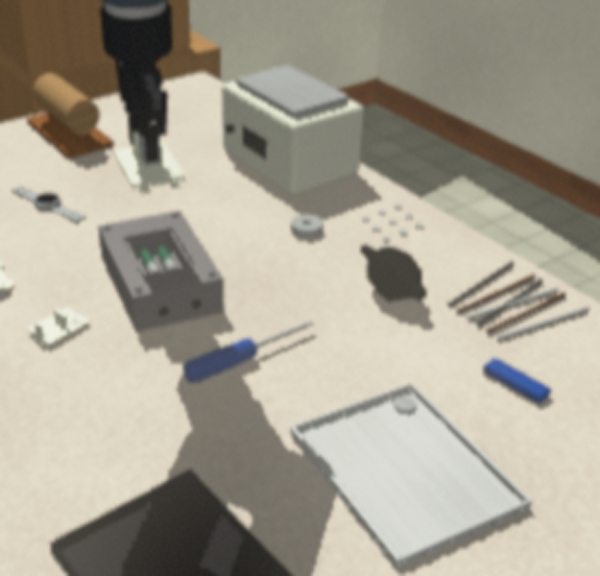

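The cover is held level in the gripper and the opening is bare. I'll check the tray from the side camera while moving over it.

{"api": "send_rows", "payload": {"steps": [[-0.014,-0.042,0,0,0,0,0.534],[-0.0274,-0.084,0,0,0,0,0.534],[-0.0274,-0.084,0,0,0,0,0.534],[-0.0274,-0.084,0,0,0,0,0.534],[-0.0274,-0.084,0,0,0,0,0.534],[-0.0274,-0.084,0,0,0,0,0.534],[-0.0274,-0.084,0,0,0,0,0.534],[-0.0274,-0.084,0,0,0,0,0.534]]}}

```text
t: 12.4
eef_pos: [0.5523, -0.06, 0.1592]
orientation: [[-0.972, 0.233, 0.008], [0.233, 0.972, 0.032], [0.0, 0.033, -0.999]]
force: [0.2, 0.4, -1.7]
opening: 0.0459
finger_force: 9.9
```

{"api": "send_rows", "payload": {"steps": [[-0.0274,-0.084,0,0,0,0,0.534],[-0.0274,-0.084,0,0,0,0,0.534],[-0.0274,-0.084,0,0,0,0,0.534],[-0.0274,-0.084,0,0,0,0,0.534],[-0.014,-0.042,0,0,0,0,0.534],[0,0,0,0,0,0,0.534],[0,0,0,0,0,0,0.534]]}}

```text
t: 13.1
eef_pos: [0.5651, -0.2163, 0.1541]
orientation: [[-0.972, 0.233, 0.007], [0.234, 0.972, 0.033], [0.001, 0.033, -0.999]]
force: [-0.1, 1.0, -0.9]
opening: 0.0458
finger_force: 9.9
```

```bash
python3 st.py; python3 - <<'E'
from h import *
c=calibration("side")
w=np.array([ray(c,(150+a/2.4,60+b/2.4),.012) for a,b in((295,432),(412,388),(528,510),(402,562))]);print(w,w.mean(0))
s=arm.read_state();print(s["eef_pos"])
E
```

```text
t 13.1 TCP in meter mm [377.7687 130.4773 154.1238] F meter [-0.9037 -0.3258 -0.9463] T [ 0.007   0.0007 -0.0228] open 0.045776918139001234 ff 9.916127175092697
[[-0.9723  0.2335  0.0068]
 [ 0.2336  0.9718  0.0325]
 [ 0.001   0.0332 -0.9994]]
[[ 0.49737142 -0.14245399  0.012     ]
 [ 0.63962815 -0.15904455  0.012     ]
 [ 0.61133223 -0.34361124  0.012     ]
 [ 0.47717518 -0.32246853  0.012     ]] [ 0.55637674 -0.24189458  0.012     ]
[ 0.56508386 -0.21629021  0.15412377]
```

{"api": "send_rows", "payload": {"steps": [[0.004,-0.017,0.04,0,0,0,0.534],[0,-0.0026,0.08,0,0,0,0.534],[0,-0.0026,0.08,0,0,0,0.534],[0,-0.002,0.06,0,0,0,0.534],[0,-0.001,0.03,0,0,0,0.534],[0,0,0.01,0,0,0,0.534],[0,0,0,0,0,0,0.534],[0,0,0,0,0,0,0.534]]}}

```text
t: 13.9
eef_pos: [0.5636, -0.2224, 0.0354]
orientation: [[-0.973, 0.232, 0.009], [0.232, 0.972, 0.031], [-0.002, 0.032, -0.999]]
force: [-0.6, -0.4, -0.2]
opening: 0.0459
finger_force: 9.9
```

```bash
python3 st.py
```

```text
t 13.9 TCP in meter mm [384.0387 130.4163  35.4494] F meter [ 0.5042 -0.5192 -0.2383] T [-0.041   0.0207  0.0324] open 0.04592380728774137 ff 9.921574294567108
[[-0.9726  0.2321  0.0092]
 [ 0.2323  0.9722  0.0308]
 [-0.0018  0.0321 -0.9995]]
```

Lowering 2 mm per row at first, then slower while watching the force.

{"api": "send_rows", "payload": {"steps": [[0,0,0.005,0,0,0,0.534],[0,0,0.005,0,0,0,0.534],[0,0,0.005,0,0,0,0.534],[0,0,0.005,0,0,0,0.534],[0,0,0.005,0,0,0,0.534],[0,0,0.0025,0,0,0,0.534],[0,0,0,0,0,0,0.534]]}}

```text
t: 14.6
eef_pos: [0.5626, -0.222, 0.023]
orientation: [[-0.973, 0.233, 0.007], [0.233, 0.972, 0.032], [0.001, 0.032, -0.999]]
force: [-1.3, -0.1, -1.0]
opening: 0.0455
finger_force: 9.9
```

{"api": "send_rows", "payload": {"steps": [[0,0,0.0025,0,0,0,0.534],[0,0,0.0025,0,0,0,0.534],[0,0,0,0,0,0,0.534]]}}

```text
t: 14.9
eef_pos: [0.5627, -0.2219, 0.0211]
orientation: [[-0.973, 0.232, 0.007], [0.233, 0.972, 0.032], [0.0, 0.032, -0.999]]
force: [-0.3, -0.4, -0.9]
opening: 0.0459
finger_force: 9.9
```

```bash
python3 st.py
```

```text
t 14.9 TCP in meter mm [383.7774 129.5076  21.1388] F meter [ 0.4236 -0.2562 -0.8839] T [-0.0427  0.0053 -0.0371] open 0.0459357278981858 ff 9.920631051063538
[[-0.9726  0.2325  0.0074]
 [ 0.2326  0.9721  0.0316]
 [ 0.0002  0.0324 -0.9995]]
```

{"api": "send_rows", "payload": {"steps": [[0,0,0.002,0,0,0,0.534],[0,0,0.002,0,0,0,0.534],[0,0,0,0,0,0,0.534]]}}

```text
t: 15.2
eef_pos: [0.5627, -0.2219, 0.0196]
orientation: [[-0.973, 0.232, 0.007], [0.233, 0.972, 0.032], [0.0, 0.032, -0.999]]
force: [-0.7, 0.5, -0.6]
opening: 0.0459
finger_force: 9.9
```

{"api": "send_rows", "payload": {"steps": [[0,0,0.0015,0,0,0,0.534],[0,0,0,0,0,0,0.534]]}}

```text
t: 15.4
eef_pos: [0.5628, -0.2219, 0.019]
orientation: [[-0.973, 0.233, 0.008], [0.233, 0.972, 0.032], [0.0, 0.032, -0.999]]
force: [-0.1, 0.5, -0.2]
opening: 0.0454
finger_force: 9.9
```

```bash
python3 st.py
```

```text
t 15.4 TCP in meter mm [383.7379 129.557   19.0086] F meter [-0.4929 -0.2346 -0.2284] T [-0.0207  0.0292  0.0154] open 0.045439809746234426 ff 9.920688718557358
[[-0.9726  0.2325  0.0075]
 [ 0.2326  0.9721  0.0315]
 [ 0.      0.0324 -0.9995]]
```

{"api": "send_rows", "payload": {"steps": [[0,0,0.0015,0,0,0,0.534],[0,0,0,0,0,0,0.534]]}}

```text
t: 15.6
eef_pos: [0.5628, -0.2218, 0.0184]
orientation: [[-0.973, 0.233, 0.007], [0.233, 0.972, 0.032], [0.0, 0.032, -0.999]]
force: [-0.3, 0.7, -0.7]
opening: 0.0459
finger_force: 9.9
```

{"api": "send_rows", "payload": {"steps": [[0,0,0.0015,0,0,0,0.534],[0,0,0,0,0,0,0.534]]}}

```text
t: 15.8
eef_pos: [0.5629, -0.2218, 0.018]
orientation: [[-0.973, 0.232, 0.008], [0.233, 0.972, 0.032], [-0.0, 0.032, -0.999]]
force: [-0.6, 1.3, 1.9]
opening: 0.0463
finger_force: 9.6
```

```bash
python3 st.py
```

```text
t 15.8 TCP in meter mm [383.6673 129.5971  18.0172] F meter [-1.0907 -0.8389  1.9234] T [-0.0165  0.0941  0.0022] open 0.04630211622117392 ff 9.613218158483505
[[-0.9726  0.2325  0.0075]
 [ 0.2326  0.9721  0.0315]
 [-0.      0.0324 -0.9995]]
```

Contact at the expected height (1.9 N). Releasing slowly.

{"api": "send_rows", "payload": {"steps": [[0,0,0,0,0,0,0.55],[0,0,0,0,0,0,0.57],[0,0,0,0,0,0,0.59],[0,0,0,0,0,0,0.61],[0,0,0,0,0,0,0.64],[0,0,0,0,0,0,0.7],[0,0,0,0,0,0,0.8],[0,0,0,0,0,0,0.8]]}}

```text
t: 16.6
eef_pos: [0.5629, -0.2219, 0.0179]
orientation: [[-0.973, 0.233, 0.008], [0.233, 0.972, 0.031], [-0.0, 0.032, -0.999]]
force: [0.2, 0.3, -0.5]
opening: 0.0685
finger_force: 0.0
```

```bash
python3 st.py
```

```text
t 16.6 TCP in meter mm [383.7082 129.6258  17.9036] F meter [-0.3757  0.164  -0.4523] T [0.0671 0.0168 0.0041] open 0.06846182702200472 ff 0.0
[[-0.9726  0.2325  0.0076]
 [ 0.2326  0.9721  0.0315]
 [-0.0001  0.0324 -0.9995]]
```

{"api": "send_rows", "payload": {"steps": [[0,0,-0.02,0,0,0,0.85],[0,0.001,-0.04,0,0,0,0.85],[0,0.003,-0.08,0,0,0,0.85],[0,0.003,-0.1,0,0,0,0.85],[0,0.003,-0.1,0,0,0,0.85],[0,0.1,0,0,0,0,0.85],[0,0.1,0,0,0,0,0.85],[0,0,0,0,0,0,0.85]]}}

```text
t: 17.4
eef_pos: [0.5824, -0.1411, 0.1588]
orientation: [[-0.973, 0.229, 0.01], [0.23, 0.973, 0.032], [-0.002, 0.033, -0.999]]
force: [-0.3, -0.3, -0.1]
opening: 0.0727
finger_force: 0.0
```

```bash
python3 -c "
from h import *
print(arm.read_state()['eef_pos'])
cv2.imwrite('pics/s3.png',cv2.resize(read_camera('side')[100:320,130:410],None,fx=2.7,fy=2.7,interpolation=cv2.INTER_CUBIC))"
```

```text
[ 0.582423   -0.14108529  0.15878717]
```

View pics/s3.png

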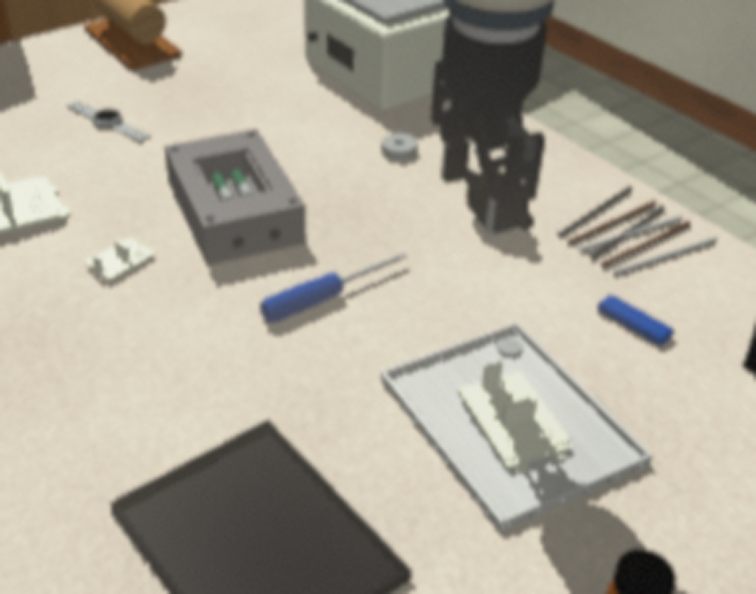

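The cover lies outside up on the tray floor (515,420), clear of the coin and the walls. The gripper is free and nothing else has moved, so I'm handing in.

{"api": "send_rows", "payload": {"steps": [[0,0,0,0,0,0,0.85],[0,0,0,0,0,0,0.85],[0,0,0,0,0,0,0.85]]}}

```text
t: 17.75
eef_pos: [0.5811, -0.1454, 0.1565]
orientation: [[-0.972, 0.234, 0.007], [0.234, 0.972, 0.031], [0.0, 0.032, -0.999]]
force: [0.6, -0.2, 0.0]
opening: 0.0729
finger_force: 0.0
```

```bash
python3 -c "
from cell import *
print(job_done())"
```

```text
the job is handed in; nothing more can be done
None
```

The battery cover is off the meter and lies outside up on the aluminium tray's floor, clear of the coin; I handed the job in at about 17.8 s, with finger force at most 10.8 N and no other item seen to move.

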